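# Seat a picture frame in the repair jig and snap the toggle clamp over it

## Robot

A 6-joint arm with a two-finger parallel gripper is mounted at the origin on the work surface. World frame = base frame: x ahead of the robot, y to its left, z up, the work surface at z = 0. Lengths are in m, angles in degrees, forces in N, time in s.
With the tool pointing down it reaches from about 0.325 to 0.85 m from the base axis. Payload 15.5 kg.
Tool frame: the origin (TCP) lies midway between the tips of the shut fingers; the grasp point (between the pads) lies 19 mm behind it; x points along the fingers, z is the direction in which the jaws open and shut, and the axes are right-handed (so a half turn about x gives the same grasp; the last joint's range is limited). The gripper opens to 91 mm and grips with 3 to 60 N. Pads are 32 mm wide; open, the fingers measure 118 mm over their backs; the gripper's body (76 mm by 178 mm) begins 60 mm behind the grasp point.
Start: joints at [60.533, 28.281, 77.091, -0, 74.628, -5.472], TCP at [0.254, 0.571, 0.214] pointing down, gripper open.
Joint ranges: [-166.48, 166.48], [-47.26, 123.95], [12.59, 153.08], [-70.14, 250.14], [6.76, 159.57], [-176.63, 176.63]. Speed limits (degrees/s): [108.29, 108.29, 147.25, 172.46, 172.46, 172.46].

## Interface

Orientations are given as [roll, pitch, yaw] about the fixed x, y, z axes, in that order (R = Rz(yaw) Ry(pitch) Rx(roll)).
In Python, from workcell import bot, viewer, hand_in gives the robot as it stands. The module is installed in compiled form; this text tells all that it offers.
- The arm moves only by the tool arm_command, never from a script. Its arguments are lists of equal length, an entry for each row: "gripper": the finger opening in cm, from 0 to 9.12; "xyz": the shift along the tool's x, y, z in cm, a list of three; "rotation": the turn, a rotation vector about the tool's x, y, z in degrees, a list of three. A call has exactly 5 rows; each row is the pose to reach, as a shift and turn from the pose commanded when the call began, along the tool's axes at that moment; what a row does not reach only later rows make up. A row lasts 1/8 s, in which the tool goes at most 62.5 mm and 10.7 degrees, less where a joint would pass 70% of its speed; a pose out of reach is approached as far as the arm can. A call with a gripper value outside its range is refused whole. The fingers move at their own pace and stop on an object; "grip_force" is the grip in N (left out, the last holds). Time passes only in rows, so rows that repeat a pose let the fingers close, or fill a call up. It gives the time, the measured TCP pose, the force and the opening at its end, in the units of the state.
- bot.sense(): the state, without advancing time (a new reading comes with each control period).
- viewer.snapshot(name): name is "scene" or "top"; returns a dict with "img" (420x560x3 uint8, red, green, blue), "fx", "fy", "cx", "cy" (pixels), "R" (3x3) and "t" (3): a world point X has camera coordinates R X + t. Camera axes: x right, y down, z forward; pixel columns grow to the right and rows downward; lengths in m; the calibration is good to about 2 mm. A picture is of the moment at which its call begins. There is no depth.
- hand_in(): hands the job in, once; it reports no verdict.
Trained networks look in a picture, given as the dict that the camera call returned (one of the last four; its "shot" number tells which), for a name from the list of things; names that differ only in an ending like _2 or _b are one class to them, and where a whole thing is asked for, a point or a joint stands for the part that bears it (a point fixed in the world has none). Each returns a list of dicts, best first, with "conf" (0 to 1); they miss things now and then, are a little off and sometimes report something else, mostly with a low value. They report only what shows in the picture. A call takes as long as a camera call. They do not tell look-alikes from the thing itself.
- viewer.look_for(picture, thing): "point" ([column, row] in pixels, amid what is visible of it).
- viewer.outline_of(picture, thing): "pixels" (420x560 bool, what is visible of it) and "point" ([column, row] in pixels, amid what is visible of it).
The state is a dict: "time_s": time; "qpos": joint angles; "dq": joint speeds; "tau": joint torques, N m; "tcp_pos": TCP position; "eef_rot": TCP orientation; "contact_force": force on the tool from outside, world axes, zero at the start; "wrist_torque": the same for the moment, N m; "finger_gap": opening from 0.0 (shut) to 1.0 (fully open).
Only numpy, scipy, OpenCV 4.12 (cv2) and the standard library are available. Lean on these libraries where they do the work, as an engineer would, in place of code of your own. Each camera call takes 0.05 s, during which the arm holds its last target.

## Task

Push the picture frame along its channel until it is fully home against the wooden end stop, without lifting it. Then, with the frame home, push the handle of the jig's toggle clamp over past centre so that it snaps down and holds the frame. Do not flip the spare clamp or move the other things on the bench.

Things in the scene. Friction and masses are not known exactly. Their poses are not given: they have to be found in the camera images.
- jig: Fixed plywood repair jig. Origin on the bench, straight below the middle of the end stop's face. x runs along the channel, the way the frame must be pushed (to the stop and clamp); z up. Board: x -260 to +110 mm, y +-75, top 15 mm above the bench. Two guides, x -260 to 0, inner faces at y +-57, 27 mm above the bench, form a channel open above and at its x -260 end.
- stop (a point): Middle of the face of the wooden end stop (jig x 0, y 0, 24 mm above the bench), where the frame's leading edge must come to rest; axes as the jig's. The stop is a bar across the full board, jig x 0 to 14 mm, 33 mm above the bench at its top.
- frame_center (a point): Centre of the loose dark wooden picture frame, about 0.25 kg, 140 mm (x, along the channel) x 110 x 18 mm high, rails 22 mm wide, middle a recess 96 x 66 mm, 13 mm deep. It lies on the board in the channel (centre 24 mm above the bench, 2 mm play each side), leading edge 30 to 80 mm short of the stop. Fully home: centre at jig x -70 mm, y 0.
- clamp (a joint): The jig's toggle clamp, rad. 0: open, arm raised, handle leaning 0.56 rad from vertical towards jig +x. Grows as the handle swings up and over towards jig -x (lean = 0.56 - value). Bistable spring, dead centre at 0.57 (handle upright): short of it it springs back to 0, past it it snaps by itself to about 1.05, its foot on the frame with about 10 N; 1.13 is its stop.
- clamp_pivot (a point): Pivot of the jig's clamp, axis along jig y; fixed at jig x +55 mm, y 0, 60 mm above the bench, between two steel plates (40 mm wide overall, up to 69 mm above the bench). The open clamp arm slants up from here over the stop to jig x 15 mm, about 130 mm above the bench, its rubber foot hanging at jig x -5 mm, about 100 mm above the bench.
- clamp_grip (a point): Centre of the round end of the jig clamp's handle, 110 mm from the pivot (9 mm of round end beyond). The handle's last 60 mm is a black grip 18 mm thick, the rest a 10 mm bar. When open this point is at jig x +113 mm, y 0, 153 mm above the bench. Pushing here towards jig -x takes about 8 N at first, less towards dead centre.
- spare_clamp (a joint): An identical toggle clamp on its own small plywood board (130 x 80 mm) with no frame and no channel, standing apart to one side of the jig, fixed. Starts open at 0 and must stay open.
- spare: The small board of the spare clamp; origin on the bench straight below that clamp's pivot, z up; its handle leans towards its +x. About 165 mm high overall.
- mug: White mug, 76 mm wide, 90 mm high, standing to one side of the jig; origin under its middle. Bystander.
- screwdriver: Screwdriver lying beside the jig, on its y + side, along the channel; origin under its middle. Bystander.
- tape: Flat cardboard ring, 90 mm across, 25 mm high, beside the jig on its y - side; origin under its middle. Bystander.
- bell: Small brass hand bell, 56 mm across, 60 mm high, beside the jig on its y - side; origin under its middle. Bystander.
Things that resemble listed ones, but are neither listed nor needed, are in the scene too. Leave any pink, purple or yellow look-alike of the part that bears frame_center alone.

How it is judged (in metres and radians):
On the way, in this order (a step that is already met when the one before it is completed fails the run):
1. the frame is home against the stop (within 4 mm) while the clamp is still open (x of frame_center in the frame of jig between -0.074 and -0.064 m and y of frame_center in the frame of jig between -0.008 and 0.008 m and value of joint clamp below 0.3 rad), for 0.2 s.
2. the clamp has snapped over and its foot presses on the frame (value of joint clamp above 0.95 rad and contact force between clamp and frame above 3 N), for 0.2 s.
At the end, for the whole second after the job is handed in: The frame lies flat in the jig within 4 mm of home against the stop, the jig's clamp is over centre (beyond 0.95 rad) with its foot pressing on the frame by itself with more than 3 N, the spare clamp is still open (all of step 2 and x of frame_center in the frame of jig between -0.074 and -0.064 m and y of frame_center in the frame of jig between -0.008 and 0.008 m and height (world z) of frame_center below 0.028 m and linear speed of frame below 0.02 m/s and value of joint spare_clamp below 0.3 rad); the robot touches nothing.
It fails at once if the frame is lifted more than 10 mm or tipped (height (world z) of frame_center above 0.034 m or angle between frame_center's own z axis and vertical above 0.15 rad).
It fails at once if the clamp is swung over before the frame is home (value of joint clamp above 0.57 rad and x of frame_center in the frame of jig below -0.078 m).
It fails at once if the spare clamp is flipped (value of joint spare_clamp above 0.5 rad).
It fails at once if a bystander is moved more than 30 mm (distance of any of mug, screwdriver, tape, bell from where it was at the start of the episode above 0.03 m).
It also fails if it takes over 53 s, if anything falls off the work surface, if the arm or the gripper's body presses on something with over 40 N, if the wrist force passes 120 N, or if a joint passes its speed limit or range.

## Working session

There is one attempt and no reset: what is moved stays moved. The work goes in short steps, Python scripts to look and compute and a tool call to move; the robot and the scene stay as the last step left them, time stands still between calls to the robot, and variables do not carry over. Pictures are saved under pics/ and viewed, and the job is handed in when it is done.

Besides the shell and the picture viewer there is one more tool, called as a command line: name --argument value ..., lists and objects as JSON in quotes. arm_command: Moves the arm, as the interface text tells. Its arguments: {"type":"object","properties":{"gripper":{"type":"array","items":{"type":"number"}},"xyz":{"type":"array","items":{"type":"array","items":{"type":"number"}}},"rotation":{"type":"array","items":{"type":"array","items":{"type":"number"}}},"grip_force":{"type":"number"}},"required":["gripper","xyz","rotation"]}

```bash
mkdir -p pics; python3 - <<'E'
from workcell import bot,viewer
import cv2,numpy as np
s=bot.sense();print(s)
import pickle
for n in("scene","top"):
    p=viewer.snapshot(n);cv2.imwrite(f"pics/{n}0.png",p["img"][:,:,::-1]);pickle.dump(p,open(f"{n}0.pkl","wb"))
    print(n,p["fx"],p["fy"],p["cx"],p["cy"],p["R"],p["t"])
    for t in("jig","frame_center","clamp","clamp_grip","clamp_pivot","stop","spare_clamp","spare","mug","screwdriver","tape","bell"):
        try:
            print(t,[(np.round(d["point"]),round(d["conf"],2)) for d in viewer.look_for(p,t)][:4])
        except Exception as e: print(t,e)
E
```

```text
{'time_s': 0.0, 'qpos': array([ 6.05332878e+01,  2.83151706e+01,  7.71286117e+01,  4.02671803e-04,
        7.46270847e+01, -5.47251082e+00]), 'dq': array([-0.05418717, -0.07175847, -0.09192297,  0.06836741, -0.08224908,
        0.06445393]), 'tau': array([ 9.89584623e-04, -8.78804469e+01, -3.81854546e+01,  7.10175675e-02,
        5.29540563e-02, -2.55085624e-04]), 'tcp_pos': array([0.25396398, 0.57065225, 0.2133264 ]), 'eef_rot': array([ 174.21368824,   89.92913197, -119.78062017]), 'contact_force': array([ 0.35600116, -0.08419823, -0.52173865]), 'wrist_torque': array([-0.01314629, -0.0071973 , -0.03429549]), 'finger_gap': 1.001675058748486}
scene 398.57430566778515 398.57430566778515 277.11274354525983 201.90000514239858 [[ 0.48777455  0.87296649  0.00234423]
 [ 0.6873462  -0.38239999 -0.61751555]
 [-0.53817395  0.30281967 -0.78655518]] [-0.24890388 -0.26689257  1.37191069]
jig [(array([325., 223.]), 0.67)]
frame_center [(array([223., 338.]), 0.96), (array([154., 204.]), 0.84), (array([316., 134.]), 0.8), (array([187., 263.]), 0.69)]
clamp [(array([362., 203.]), 0.87)]
clamp_grip [(
[... 747 characters left out ...]
 -0.02595451 -0.09323495]
 [ 0.09385491 -0.02378902 -0.99530163]] [-0.02253184  0.49928243  1.49376021]
jig [(array([224., 183.]), 0.79)]
frame_center [(array([353., 208.]), 0.91), (array([355., 130.]), 0.9), (array([260., 200.]), 0.79), (array([358., 284.]), 0.69)]
clamp [(array([195., 156.]), 0.63)]
clamp_grip [(array([194., 157.]), 0.69)]
clamp_pivot [(array([226., 180.]), 0.6), (array([432., 195.]), 0.15)]
stop [(array([226., 180.]), 0.69)]
spare_clamp [(array([ 87., 175.]), 0.8)]
spare [(array([103., 182.]), 0.69)]
mug [(array([433., 194.]), 0.71)]
screwdriver [(array([227., 231.]), 0.61)]
tape [(array([241., 128.]), 0.92)]
bell [(array([277., 152.]), 0.49), (array([ 90., 175.]), 0.24)]
```

View pics/scene0.png

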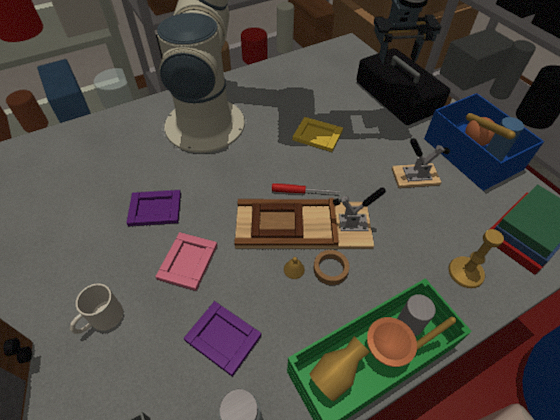

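View pics/top0.png

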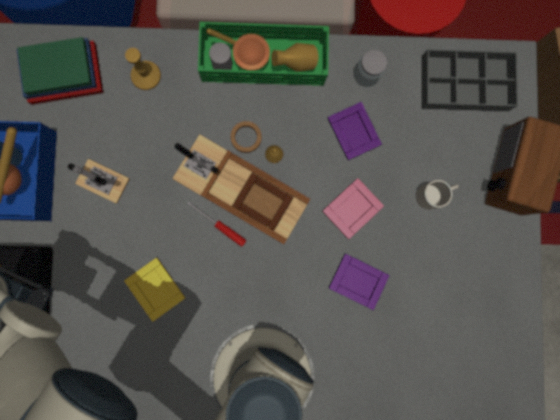

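```bash
python3 - <<'E'
import cv2
a=cv2.imread("pics/top0.png")[90:270,60:300];cv2.imwrite("pics/topc.png",cv2.resize(a,None,fx=3.3,fy=3.3,interpolation=cv2.INTER_CUBIC))
a=cv2.imread("pics/scene0.png")[130:310,200:440];cv2.imwrite("pics/scenec.png",cv2.resize(a,None,fx=3.3,fy=3.3,interpolation=cv2.INTER_CUBIC))
E
```

```text
(no output)
```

View pics/topc.png

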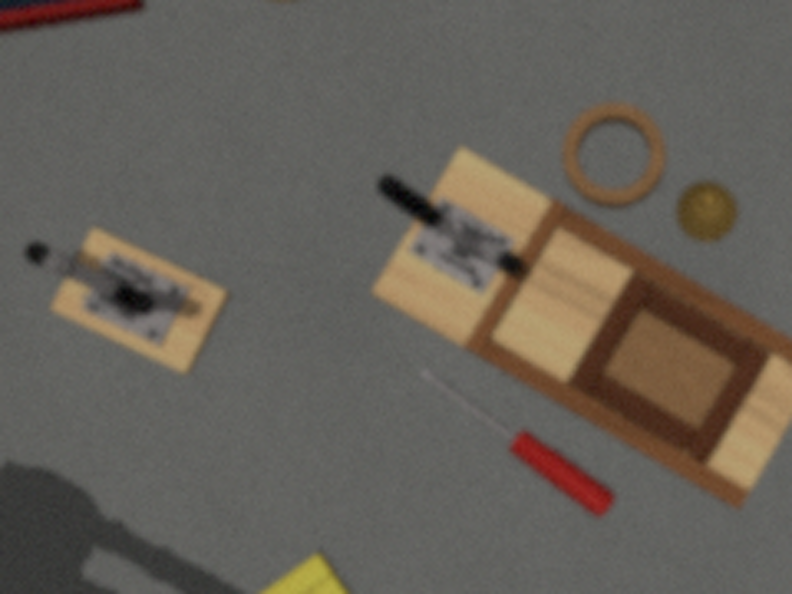

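View pics/scenec.png

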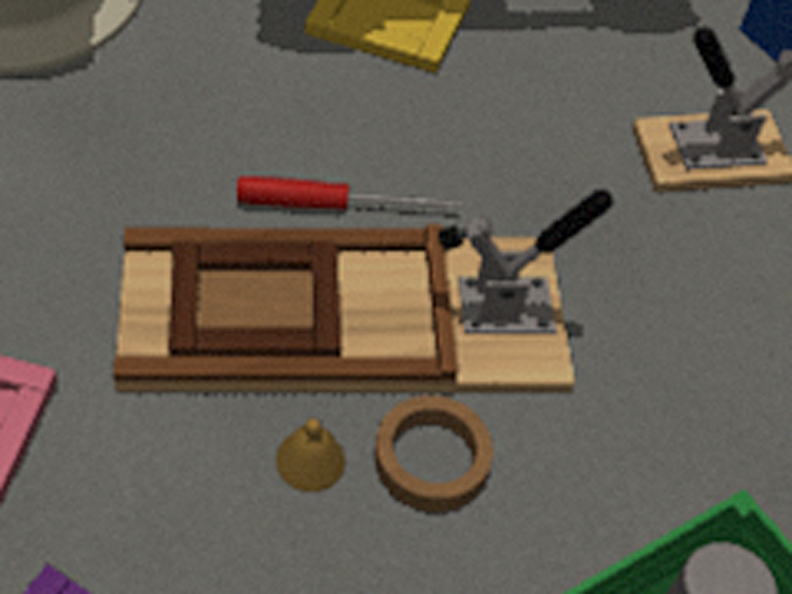

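The frame to move is the dark brown one lying in the jig channel (top ≈(263,200), scene ≈(277,220)). The purple, pink and yellow ones are loose decoys on the bench. The jig clamp is the one on the channel board (grip at top ≈(180,146)). The spare stands on its own board at top (100,180). Next I fit the jig pose.

```bash
cat > h.py <<'E'
import numpy as np,pickle,cv2
from scipy.optimize import least_squares
def proj(p,X):
    c=np.atleast_2d(X)@p["R"].T+p["t"]; return np.c_[p["fx"]*c[:,0]/c[:,2]+p["cx"],p["fy"]*c[:,1]/c[:,2]+p["cy"]]
def j2w(q,X):
    X=np.atleast_2d(np.array(X,float)); c,s=np.cos(q[2]),np.sin(q[2])
    return np.c_[q[0]+c*X[:,0]-s*X[:,1],q[1]+s*X[:,0]+c*X[:,1],X[:,2]]
E
cat > fit.py <<'E'
from h import *
ps=pickle.load(open("scene0.pkl","rb"));pt=pickle.load(open("top0.pkl","rb"))
T=[((.110,-.075,.015),(199.7,134.5)),((.110,.075,.015),(173.3,178.5)),((.014,.075,.033),(201.2,193.9)),((.014,-.075,.033),(228.8,151.2)),((-.26,.075,.027),(284.2,243.6)),((.113,0,.153),(179.7,145.5))]
S=[((.110,-.075,.015),(373.6,247)),((.110,.075,.015),(368.8,202.1)),((-.26,-.075,.027),(235.5,243.6)),((-.26,.075,.027),(237.9,199.4)),((.014,.075,.033),(333.3,198.2)),((.014,-.075,.033),(337.9,244.5)),((.113,0,.153),(381.8,190.6))]
def f(q): 
    return np.r_[[ (proj(p,j2w(q,X))[0]-u) for p,L in((pt,T),(ps,S)) for X,u in L]].ravel()
best=min((least_squares(f,[.5,.1,a],loss="soft_l1") for a in(0,1,2,-1,3)),key=lambda r:r.cost)
q=best.x;print(q[:2],np.degrees(q[2]));print(f(q).reshape(-1,2).round(1))
np.save("q.npy",q)
# frame leading/trailing
for n,p,b,s in(("t",pt,(60,90,240,180),3.3),("s",ps,(220,160,240,180),3.3)):
    im=p["img"][:,:,::-1].copy();x,y,w,h=b
    im=cv2.resize(im[y:y+h,x:x+w],None,fx=s,fy=s,interpolation=cv2.INTER_CUBIC)
    def L(pts,c):
        u=((proj(p,j2w(q,pts))-[x,y]+.5)*s).astype(int);cv2.polylines(im,[u.reshape(-1,1,2)],True,c,1)
    L([(.11,.075,.015),(.11,-.075,.015),(-.26,-.075,.015),(-.26,.075,.015)],(0,255,0))
    L([(0,.075,.033),(0,-.075,.033),(.014,-.075,.033),(.014,.075,.033)],(255,255,0))
    L([(0,.057,.027),(0,-.057,.027),(-.26,-.057,.027),(-.26,.057,.027)],(0,0,255))
    for F in (.05,.06,.07):
        L([(-F,.055,.033),(-F,-.055,.033),(-F-.14,-.055,.033),(-F-.14,.055,.033)],(255,0,int(F*4000-100)))
    L([(.055,0,.06),(.113,0,.153)],(0,255,255))
    cv2.imwrite(f"pics/fit_{n}.png",im)
E
python3 fit.py
```

```text
[0.56343529 0.13771553] 60.69708611291151
[[ 0.7 -1.3]
 [-0.4 -1. ]
 [-0.1  0.1]
 [-0.2 -2.3]
 [ 0.5  0.3]
 [-0.9  0. ]
 [ 0.5 -0.5]
 [-2.5 -0.3]
 [-1.9  0.1]
 [-0.7 -0.6]
 [ 0.3 -0.4]
 [ 0.7 -1.8]
 [-0.2  0.7]]
```

View pics/fit_t.png

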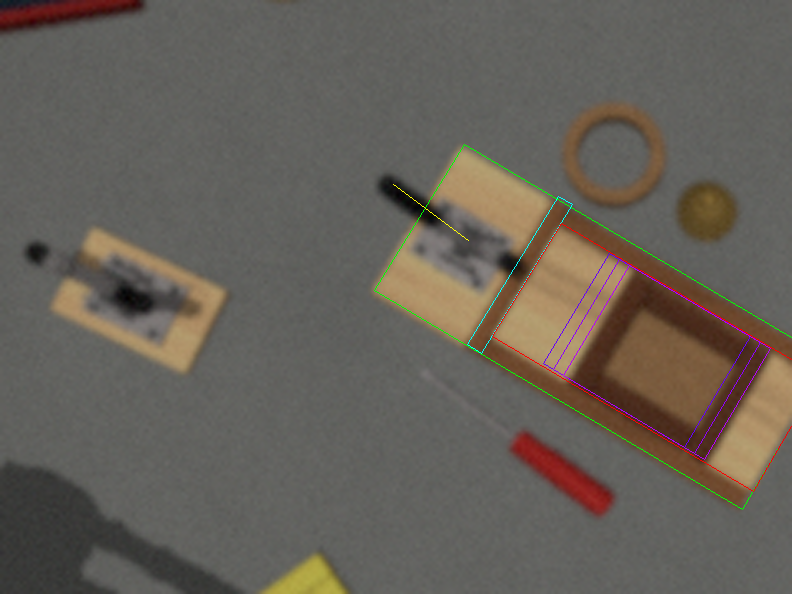

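View pics/fit_s.png

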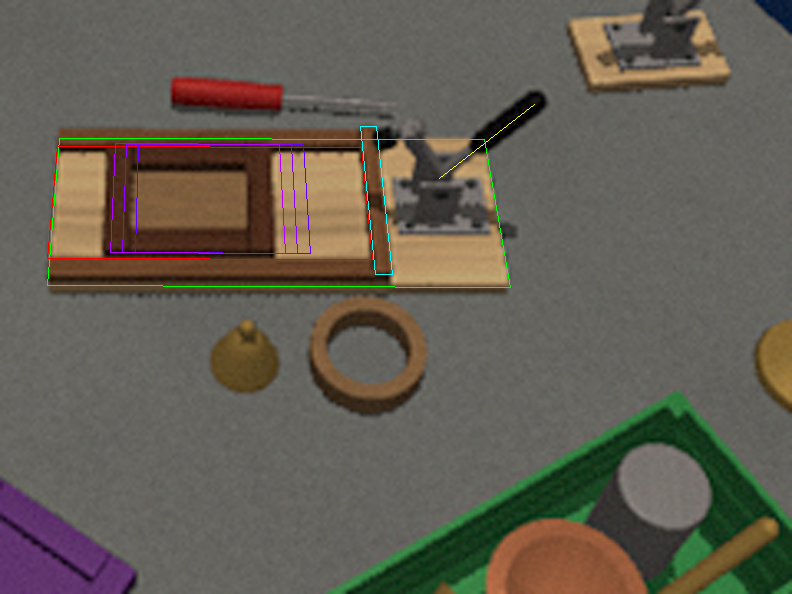

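```bash
cat >> h.py <<'E'
from scipy.spatial.transform import Rotation as Ro
def goto(jx,jy,z,flip=0):
    "shift/turn in tool axes to jig-frame target, tool down, jaw along jig y"
    from workcell import bot
    s=bot.sense();q=np.load("q.npy")
    R0=Ro.from_euler("xyz",s["eef_rot"],degrees=True)
    xg=np.array([0,0,-1.]);zg=np.array([-np.sin(q[2]),np.cos(q[2]),0])*(-1 if flip else 1)
    Rt=Ro.from_matrix(np.c_[xg,np.cross(zg,xg),zg])
    d=R0.inv().apply(j2w(q,(jx,jy,z))[0]-s["tcp_pos"])
    print("t",s["time_s"],"shift cm",(d*100).round(2),"rotvec",(R0.inv()*Rt).as_rotvec(degrees=True).round(2))
def where():
    from workcell import bot
    s=bot.sense();q=np.load("q.npy");c,sn=np.cos(q[2]),np.sin(q[2]);d=s["tcp_pos"]-[q[0],q[1],0]
    f=s["contact_force"]
    print("jig tcp mm",(np.array([c*d[0]+sn*d[1],-sn*d[0]+c*d[1],d[2]])*1e3).round(1),"F jig",np.round([c*f[0]+sn*f[1],-sn*f[0]+c*f[1],f[2]],1),"gap",s["finger_gap"],"t",s["time_s"],"q",s["qpos"].round(1))
E
python3 -c "
from h import *
where();goto(-.24,0,.21);goto(-.24,0,.21,1)"
```

```text
jig tcp mm [226.5 481.8 213.9] F jig [ 0.2 -0.1 -0. ] gap 1.0012624910406596 t 1.3 q [60.5 28.3 77.1  0.  74.6 -5.5]
t 1.3 shift cm [  0.39 -43.65 -50.91] rotvec [-84.69   0.     0.  ]
t 1.3 shift cm [  0.39 -43.65 -50.91] rotvec [95.31  0.   -0.  ]
```

arm_command --gripper '[5, 5, 5, 5, 5]' --xyz '[[0.4, -43.6, -50.9], [0.4, -43.6, -50.9], [0.4, -43.6, -50.9], [0.4, -43.6, -50.9], [0.4, -43.6, -50.9]]' --rotation '[[95.3, 0, 0], [95.3, 0, 0], [95.3, 0, 0], [95.3, 0, 0], [95.3, 0, 0]]'

```text
time_s: 1.92
tcp_pos: [0.3437, 0.2698, 0.2123]
eef_rot: [11.0, 90.0, 22.9]
contact_force: [1.2, 0.3, 0.4]
finger_gap: 0.551
```

```bash
python3 -c "
from h import *
where();goto(-.24,0,.21,1)"
```

```text
jig tcp mm [  7.6 256.3 212.3] F jig [ 0.9 -0.9  0.4] gap 0.5508928536003522 t 1.925 q [ 30.3  13.3 102.4  -0.   64.3  18.3]
t 1.925 shift cm [  0.22 -35.51   2.93] rotvec [ 4.127e+01  4.000e-02 -3.000e-02]
```

arm_command --gripper '[5, 5, 5, 5, 5]' --xyz '[[0.2, -35.5, 2.9], [0.2, -35.5, 2.9], [0.2, -35.5, 2.9], [0.2, -35.5, 2.9], [0.2, -35.5, 2.9]]' --rotation '[[41.3, 0, 0], [41.3, 0, 0], [41.3, 0, 0], [41.3, 0, 0], [41.3, 0, 0]]'

```text
time_s: 2.55
tcp_pos: [0.435, -0.0296, 0.2106]
eef_rot: [23.2, 89.9, -5.9]
contact_force: [1.7, 0.3, 0.6]
finger_gap: 0.547
```

arm_command --gripper '[5, 5, 5, 5, 5]' --xyz '[[0, 0, 0], [0, 0, 0], [0, 0, 0], [0, 0, 0], [0, 0, 0]]' --rotation '[[0, 0, 0], [0, 0, 0], [0, 0, 0], [0, 0, 0], [0, 0, 0]]'

```text
time_s: 3.18
tcp_pos: [0.4345, -0.0267, 0.2104]
eef_rot: [18.7, 90.0, -10.3]
contact_force: [0.9, 0.9, -0.5]
finger_gap: 0.549
```

```bash
python3 -c "
from h import *
where();goto(-.24,0,.08,1)"
```

```text
jig tcp mm [-206.5   32.   210.4] F jig [ 1.2 -0.4 -0.5] gap 0.5487152350917678 t 3.175 q [-11.4  13.3 102.7   0.   64.   17.5]
t 3.175 shift cm [13.04 -3.37  3.18] rotvec [ 0.37  0.01 -0.  ]
```

arm_command --gripper '[5, 5, 5, 5, 5]' --xyz '[[4, -3.4, 3.2], [8, -3.4, 3.2], [13, -3.4, 3.2], [13, -3.4, 3.2], [13, -3.4, 3.2]]' --rotation '[[0.4, 0, 0], [0.4, 0, 0], [0.4, 0, 0], [0.4, 0, 0], [0.4, 0, 0]]'

```text
time_s: 3.8
tcp_pos: [0.4467, -0.0726, 0.0816]
eef_rot: [10.3, 89.9, -19.1]
contact_force: [0.6, 0.5, 0.4]
finger_gap: 0.544
```

```bash
python3 -c "
from h import *
from workcell import viewer
where();goto(-.24,0,.022,1)
for n in('scene','top'):
  p=viewer.snapshot(n);x,y=(200,130) if n=='scene' else (160,110)
  cv2.imwrite(f'pics/{n}1.png',cv2.resize(p['img'][y:y+150,x:x+200,::-1],None,fx=3,fy=3))"
```

```text
jig tcp mm [-240.6   -1.1   81.6] F jig [ 0.8 -0.3  0.4] gap 0.544426523628895 t 3.8 q [-16.8  26.3 109.4  -0.   44.2  12.6]
t 3.8 shift cm [ 5.96  0.05 -0.12] rotvec [-0.07  0.05 -0.01]
```

View pics/scene1.png

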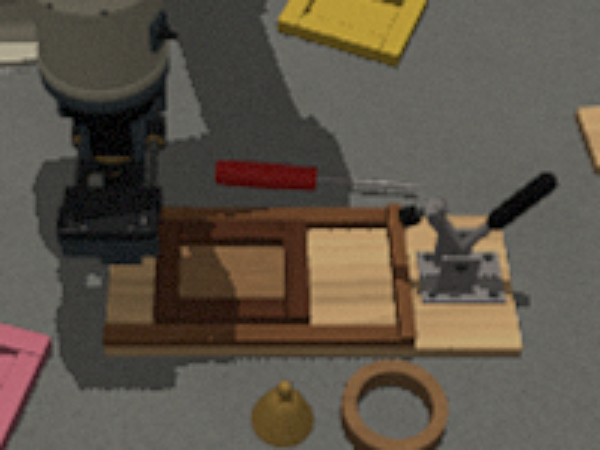

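View pics/top1.png

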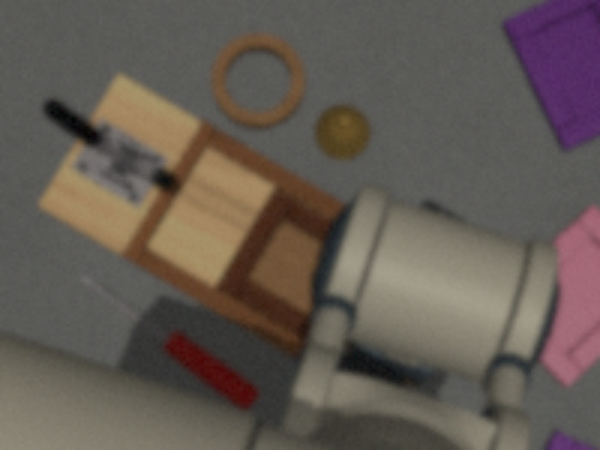

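The gripper hovers behind the frame's trailing edge over the open channel end (scene crop ≈(110,240)); the frame hasn't moved. I'll descend.

arm_command --gripper '[5, 5, 5, 5, 5]' --xyz '[[2, -0.3, -0.1], [4, -0.3, -0.1], [5.9, -0.3, -0.1], [5.9, -0.3, -0.1], [5.9, -0.3, -0.1]]' --rotation '[[0, 0, 0], [0, 0, 0], [0, 0, 0], [0, 0, 0], [0, 0, 0]]'

```text
time_s: 4.53
tcp_pos: [0.4444, -0.0749, 0.0225]
eef_rot: [12.0, 89.9, -17.4]
contact_force: [-0.3, -0.6, 0.1]
finger_gap: 0.55
```

```bash
python3 -c "
from h import *
from workcell import viewer
where()
for n in('scene',):
  p=viewer.snapshot(n);x,y=(200,130) if n=='scene' else (160,110)
  cv2.imwrite(f'pics/{n}2.png',cv2.resize(p['img'][y:y+150,x:x+200,::-1],None,fx=3,fy=3))"
```

```text
jig tcp mm [-243.7   -0.3   22.5] F jig [-0.7 -0.   0.1] gap 0.5498235954998366 t 4.525 q [-17.2  32.8 112.4  -0.   34.7  12.2]
```

View pics/scene2.png

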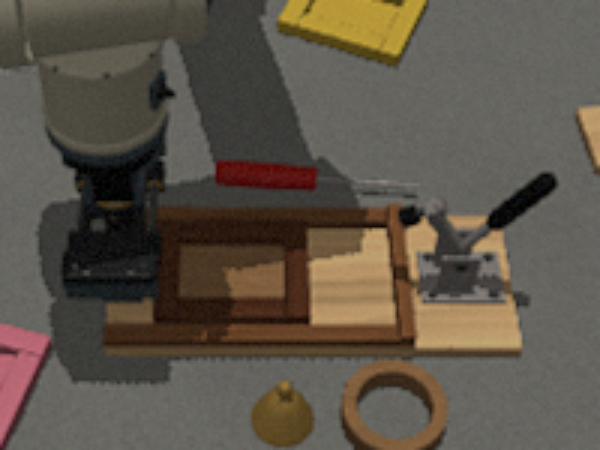

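Fingers are in the channel behind the frame, with no contact force. Next I push towards the stop.

arm_command --gripper '[5, 5, 5, 5, 5]' --xyz '[[0, 1, 0], [0, 2, 0], [0, 3, 0], [0, 4, 0], [0, 5, 0]]' --rotation '[[0, 0, 0], [0, 0, 0], [0, 0, 0], [0, 0, 0], [0, 0, 0]]'

```text
time_s: 5.2
tcp_pos: [0.4685, -0.0305, 0.0213]
eef_rot: [-156.0, 90.0, 174.6]
contact_force: [-1.1, -2.1, 2.1]
finger_gap: 0.548
```

arm_command --gripper '[5, 5, 5, 5, 5]' --xyz '[[0, 0.6, 0], [0, 1.2, 0], [0, 1.8, 0], [0, 2.4, 0], [0, 2.8, 0]]' --rotation '[[0, 0, 0], [0, 0, 0], [0, 0, 0], [0, 0, 0], [0, 0, 0]]'

```text
time_s: 5.82
tcp_pos: [0.4822, -0.0065, 0.0213]
eef_rot: [127.2, 90.0, 97.8]
contact_force: [-0.1, -2.6, 0.9]
finger_gap: 0.55
```

```bash
python3 -c "
from h import *
from workcell import viewer
where()
for n in('scene','top'):
  p=viewer.snapshot(n);x,y=(220,160) if n=='scene' else (160,110)
  cv2.imwrite(f'pics/{n}3.png',cv2.resize(p['img'][y:y+110,x:x+160,::-1],None,fx=5,fy=5,interpolation=2))"
```

```text
jig tcp mm [-165.5    0.3   21.3] F jig [-2.3 -1.2  0.9] gap 0.5502909442199938 t 5.825 q [ -7.9  34.3 107.9   0.   37.8  21.5]
```

View pics/scene3.png

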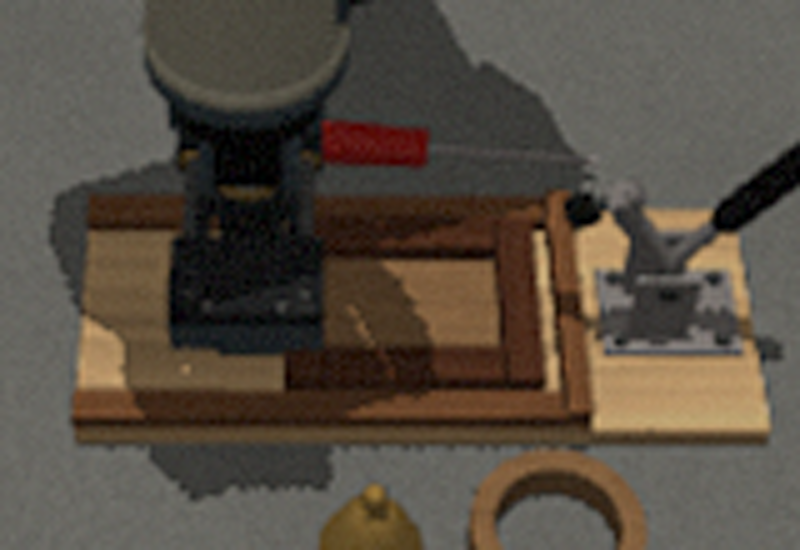

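View pics/top3.png

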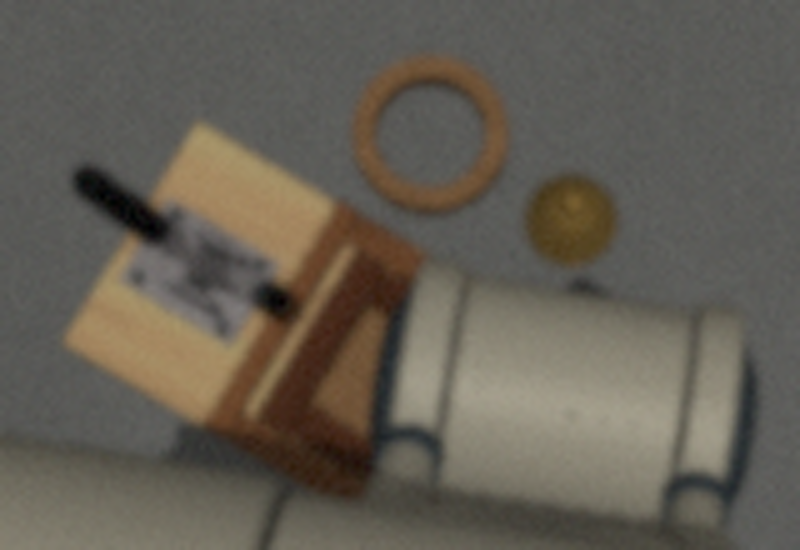

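A thin strip of board (scene crop ≈(543,300)) is still visible between frame and stop, about 8–10 mm. I'll keep going slowly.

arm_command --gripper '[5, 5, 5, 5, 5]' --xyz '[[0, 0.2, 0], [0, 0.4, 0], [0, 0.6, 0], [0, 0.7, 0], [0, 0.8, 0]]' --rotation '[[0, 0, 0], [0, 0, 0], [0, 0, 0], [0, 0, 0], [0, 0, 0]]'

```text
time_s: 6.55
tcp_pos: [0.4859, 0.0002, 0.0213]
eef_rot: [-145.6, 90.0, -175.0]
contact_force: [0.1, -1.5, -1.4]
finger_gap: 0.55
```

```bash
python3 -c "
from h import *
where()"
```

```text
jig tcp mm [-157.9    0.3   21.3] F jig [-1.3 -0.8 -1.4] gap 0.550259094133687 t 6.55 q [ -7.   34.4 107.4  -0.   38.2  22.4]
```

arm_command --gripper '[5, 5, 5, 5, 5]' --xyz '[[0, 0.1, 0], [0, 0.2, 0], [0, 0.3, 0], [0, 0.3, 0], [0, 0.3, 0]]' --rotation '[[0, 0, 0], [0, 0, 0], [0, 0, 0], [0, 0, 0], [0, 0, 0]]'

```text
time_s: 7.18
tcp_pos: [0.4866, 0.0013, 0.0213]
eef_rot: [-100.0, 89.9, -129.4]
contact_force: [-6.4, -22.8, 3.6]
finger_gap: 0.55
```

```bash
python3 -c "
from h import *
from workcell import viewer
where()
for n in('scene','top'):
  p=viewer.snapshot(n);x,y=(290,180) if n=='scene' else (160,130)
  cv2.imwrite(f'pics/{n}4.png',cv2.resize(p['img'][y:y+80,x:x+100,::-1],None,fx=7,fy=7,interpolation=2))"
```

```text
jig tcp mm [-156.6    0.2   21.3] F jig [-23.   -5.6   3.6] gap 0.5497468259398193 t 7.175 q [ -6.8  34.5 107.2  -0.2  38.4  22.7]
```

View pics/scene4.png

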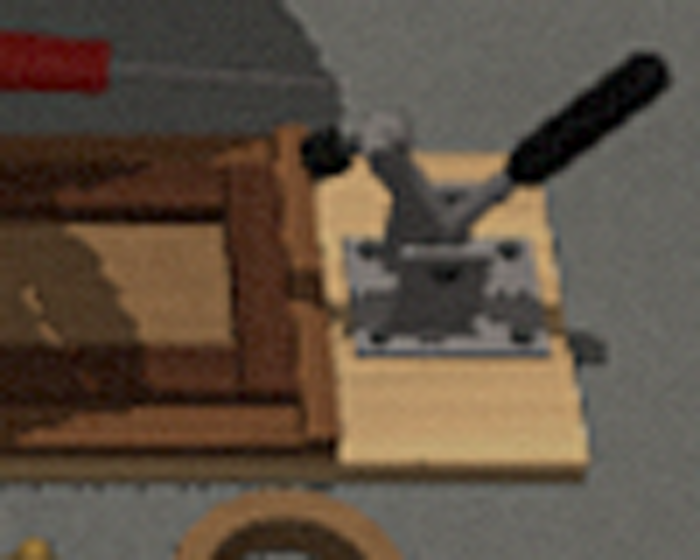

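View pics/top4.png

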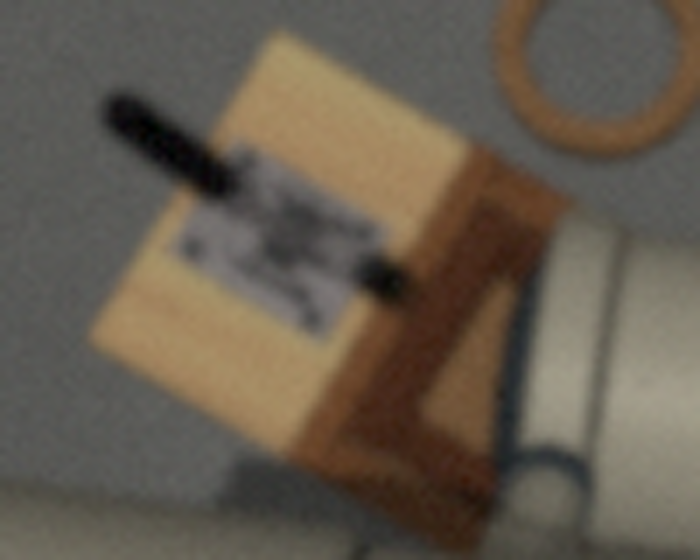

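Frame is home: no gap shows and the force jumped to 23 N at TCP jig x −156.6. Now I back off, lift and close the gripper.

arm_command --gripper '[5, 5, 5, 5, 2]' --xyz '[[0, -0.7, 0], [0, -2, 0], [-5, -2, 0], [-11, -2, 0], [-17, -2, 0]]' --rotation '[[0, 0, 0], [0, 0, 0], [0, 0, 0], [0, 0, 0], [0, 0, 0]]'

```text
time_s: 7.9
tcp_pos: [0.4768, -0.015, 0.1931]
eef_rot: [-179.4, 90.0, 151.2]
contact_force: [1.4, 0.4, -0.1]
finger_gap: 0.47
```

arm_command --gripper '[0, 0, 0, 0, 0]' --xyz '[[-5, 0, 0], [-5, 0, 0], [-5, 0, 0], [-5, 0, 0], [-5, 0, 0]]' --rotation '[[0, 0, 0], [0, 0, 0], [0, 0, 0], [0, 0, 0], [0, 0, 0]]'

```text
time_s: 8.52
tcp_pos: [0.477, -0.0146, 0.2403]
eef_rot: [-161.0, 89.9, 169.5]
contact_force: [-0.5, 0.2, -0.1]
finger_gap: 0.005
```

```bash
python3 -c "
from h import *
from workcell import viewer
where();goto(.165,0,.23,1)
for n in('scene',):
  p=viewer.snapshot(n);x,y=(220,160) if n=='scene' else (160,130)
  cv2.imwrite(f'pics/{n}5.png',cv2.resize(p['img'][y:y+110,x:x+180,::-1],None,fx=4.4,fy=4.4,interpolation=2))"
```

```text
jig tcp mm [-175.1    0.8  240.3] F jig [-0.1  0.5 -0.1] gap 0.005381019039502158 t 8.525 q [-8.9 14.8 94.9  0.  70.4 20.5]
t 8.525 shift cm [1.010e+00 3.401e+01 2.000e-02] rotvec [-0.11 -0.11  0.04]
```

View pics/scene5.png

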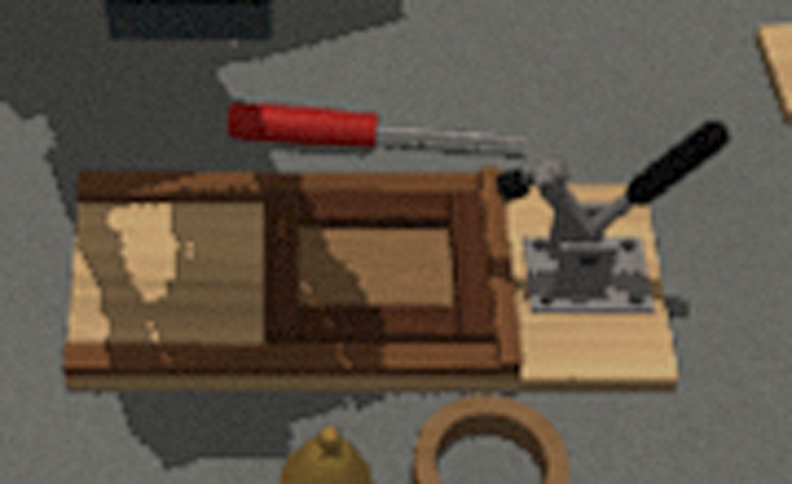

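Frame is home with its leading rail against the stop, and the clamp is still open. I move over to the far side of the handle.

arm_command --gripper '[0, 0, 0, 0, 0]' --xyz '[[0, 6, 0], [0, 12, 0], [0, 18, 0], [0, 24, 0], [0, 30, 0]]' --rotation '[[0, 0, 0], [0, 0, 0], [0, 0, 0], [0, 0, 0], [0, 0, 0]]'

```text
time_s: 9.2
tcp_pos: [0.6255, 0.2486, 0.2406]
eef_rot: [-124.2, 90.0, -153.6]
contact_force: [1.0, -0.8, 0.3]
finger_gap: 0.004
```

arm_command --gripper '[0, 0, 0, 0, 0]' --xyz '[[0, 4, 0], [0, 4, 0], [0, 4, 0], [0, 4, 0], [0, 4, 0]]' --rotation '[[0, 0, 0], [0, 0, 0], [0, 0, 0], [0, 0, 0], [0, 0, 0]]'

```text
time_s: 9.82
tcp_pos: [0.6444, 0.2808, 0.2416]
eef_rot: [39.4, 90.0, 10.0]
contact_force: [-0.4, -0.4, 0.2]
finger_gap: 0.006
```

```bash
python3 -c "
from h import *
from workcell import viewer
where();goto(.165,0,.125,1)
for n in('scene','top'):
  p=viewer.snapshot(n);x,y=(290,110) if n=='scene' else (60,90)
  cv2.imwrite(f'pics/{n}6.png',cv2.resize(p['img'][y:y+140,x:x+200,::-1],None,fx=4,fy=4,interpolation=2))"
```

```text
jig tcp mm [164.4  -0.6 241.6] F jig [-0.6  0.1  0.2] gap 0.00567219993451713 t 9.825 q [18.7 33.7 62.5 -0.  83.8 48.1]
t 9.825 shift cm [11.66  0.06 -0.07] rotvec [-0.16  0.01 -0.01]
```

View pics/scene6.png

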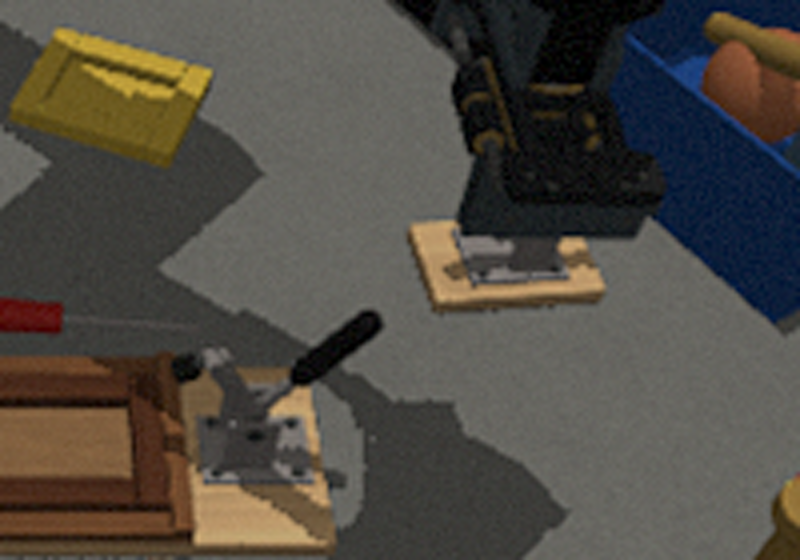

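View pics/top6.png

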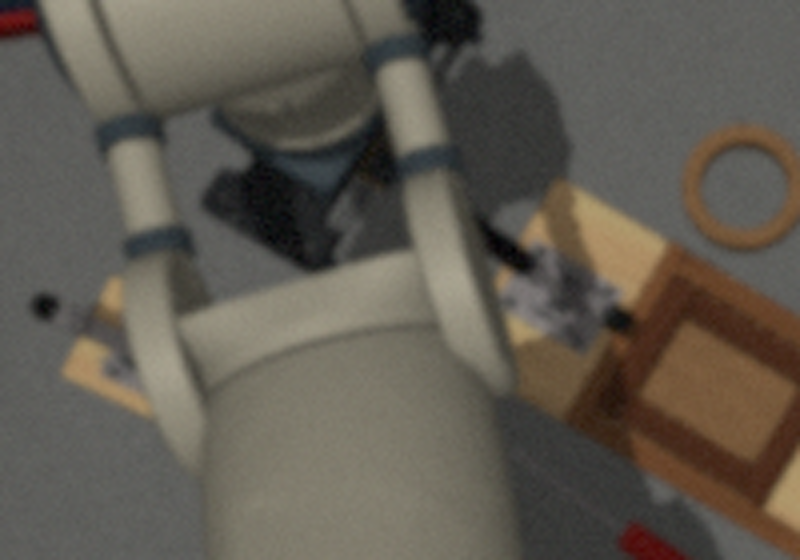

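arm_command --gripper '[0, 0, 0, 0, 0]' --xyz '[[4, 0, 0], [8, 0, 0], [11.7, 0, 0], [11.7, 0, 0], [11.7, 0, 0]]' --rotation '[[0, 0, 0], [0, 0, 0], [0, 0, 0], [0, 0, 0], [0, 0, 0]]'

```text
time_s: 10.55
tcp_pos: [0.6453, 0.2817, 0.126]
eef_rot: [48.7, 89.9, 19.3]
contact_force: [0.3, 0.4, 1.0]
finger_gap: 0.004
```

```bash
python3 -c "
from h import *
from workcell import viewer
where();
for n in('scene',):
  p=viewer.snapshot(n);x,y=(290,110) if n=='scene' else (60,90)
  cv2.imwrite(f'pics/{n}7.png',cv2.resize(p['img'][y:y+140,x:x+200,::-1],None,fx=4,fy=4,interpolation=2))"
```

```text
jig tcp mm [165.6  -1.  126. ] F jig [ 0.4 -0.   1. ] gap 0.003744334292416728 t 10.55 q [18.7 39.3 70.2  0.  70.4 48.1]
```

View pics/scene7.png

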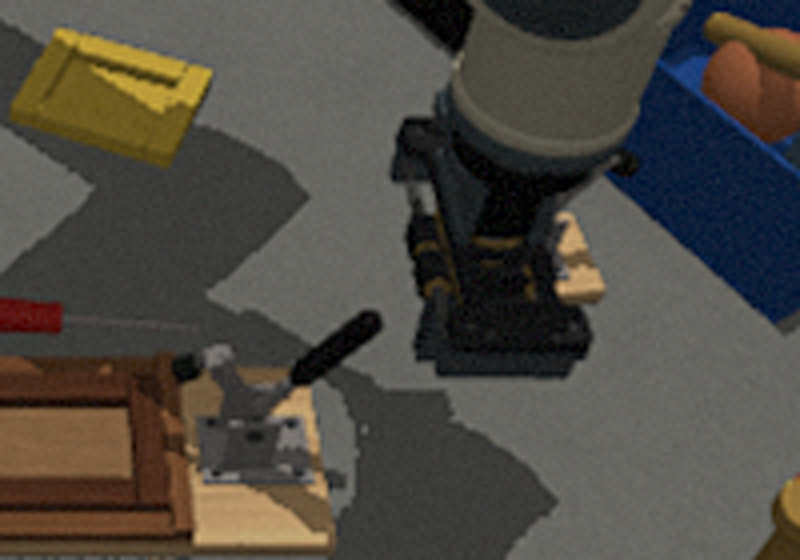

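arm_command --gripper '[0, 0, 0, 0, 0]' --xyz '[[0, -1, 0], [0, -2, 0], [0, -3, 0], [0, -4, 0], [0, -5, 0]]' --rotation '[[0, 0, 0], [0, 0, 0], [0, 0, 0], [0, 0, 0], [0, 0, 0]]'

```text
time_s: 11.22
tcp_pos: [0.6215, 0.2392, 0.1264]
eef_rot: [63.1, 89.6, 33.7]
contact_force: [2.8, 9.6, 8.1]
finger_gap: 0.003
```

```bash
python3 -c "
from h import *
from workcell import viewer
where();
for n in('scene',):
  p=viewer.snapshot(n);x,y=(290,110) if n=='scene' else (60,90)
  cv2.imwrite(f'pics/{n}8.png',cv2.resize(p['img'][y:y+140,x:x+200,::-1],None,fx=4,fy=4,interpolation=2))"
```

```text
jig tcp mm [116.9  -0.9 126.4] F jig [9.8 2.3 8.1] gap 0.003069961441664421 t 11.225 q [15.9 36.3 76.7  0.1 66.7 45.2]
```

View pics/scene8.png

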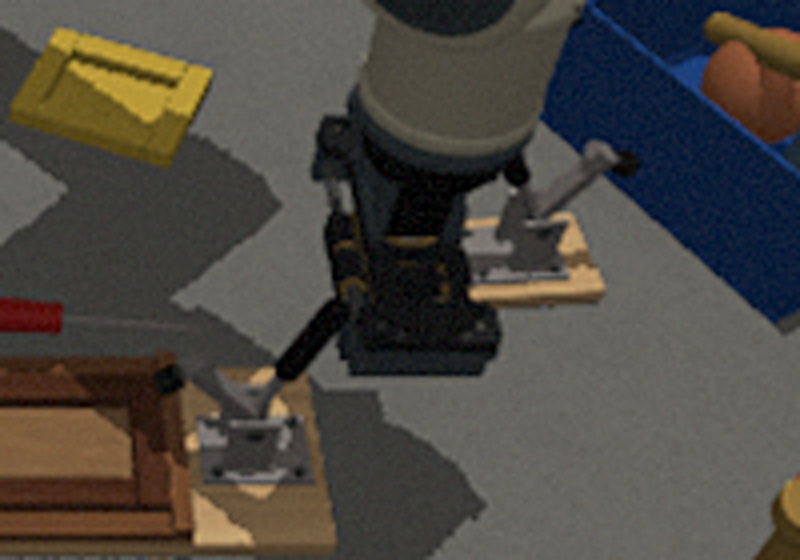

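The finger is on the handle's end (crop ≈(340,310)) with about 10 N, and the arm is starting to drop. I keep pushing past centre.

arm_command --gripper '[0, 0, 0, 0, 0]' --xyz '[[0, -1, 0], [0, -2, 0], [0, -3, 0], [0, -4, 0], [0, -5, 0]]' --rotation '[[0, 0, 0], [0, 0, 0], [0, 0, 0], [0, 0, 0], [0, 0, 0]]'

```text
time_s: 11.9
tcp_pos: [0.5948, 0.1935, 0.1241]
eef_rot: [-121.1, 90.0, -150.5]
contact_force: [-0.2, 0.1, -0.4]
finger_gap: 0.008
```

arm_command --gripper '[0, 0, 0, 0, 0]' --xyz '[[0, -0.6, 0], [0, -1.2, 0], [0, -1.8, 0], [0, -1.8, 0], [0, -1.8, 0]]' --rotation '[[0, 0, 0], [0, 0, 0], [0, 0, 0], [0, 0, 0], [0, 0, 0]]'

```text
time_s: 12.52
tcp_pos: [0.5867, 0.1789, 0.1244]
eef_rot: [71.2, 90.0, 41.8]
contact_force: [0.5, 3.0, 0.3]
finger_gap: 0.006
```

```bash
python3 -c "
from h import *
from workcell import viewer
where();
for n in('scene','top'):
  p=viewer.snapshot(n);x,y=(250,110) if n=='scene' else (120,90)
  cv2.imwrite(f'pics/{n}9.png',cv2.resize(p['img'][y:y+140,x:x+200,::-1],None,fx=4,fy=4,interpolation=2))"
```

```text
jig tcp mm [ 4.730e+01 -1.000e-01  1.244e+02] F jig [2.9 1.1 0.3] gap 0.005939952956829003 t 12.525 q [11.4 32.8 84.6  0.  62.6 40.8]
```

View pics/scene9.png

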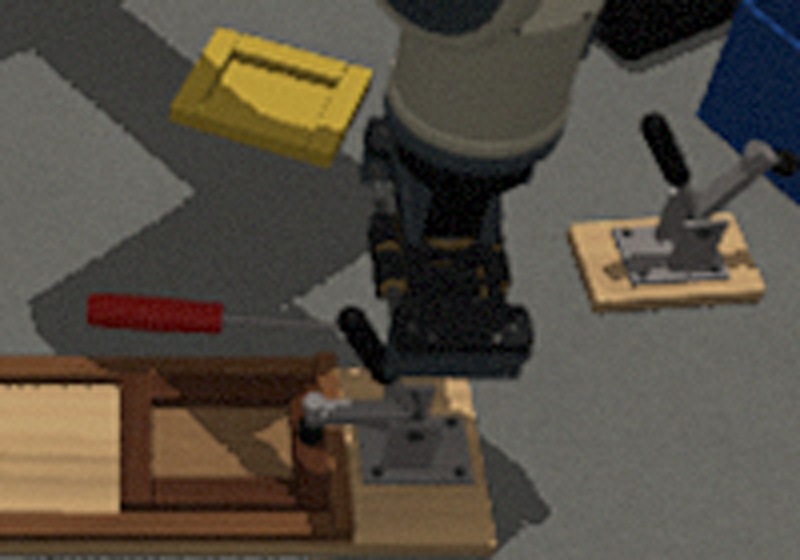

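The handle has snapped over (crop ≈(360,340)) and the foot is on the leading rail. I retreat.

arm_command --gripper '[0, 0, 0, 0, 0]' --xyz '[[0, 2, 0], [0, 5, 0], [0, 9, 0], [-4, 11, 0], [-9, 11, 0]]' --rotation '[[0, 0, 0], [0, 0, 0], [0, 0, 0], [0, 0, 0], [0, 0, 0]]'

```text
time_s: 13.25
tcp_pos: [0.6402, 0.2755, 0.214]
eef_rot: [-125.9, 89.8, -155.2]
contact_force: [0.7, 0.2, -0.2]
finger_gap: 0.005
```

arm_command --gripper '[0, 0, 0, 0, 0]' --xyz '[[-5, 0, 0], [-5, 0, 0], [-5, 0, 0], [-5, 0, 0], [-5, 0, 0]]' --rotation '[[0, 0, 0], [0, 0, 0], [0, 0, 0], [0, 0, 0], [0, 0, 0]]'

```text
time_s: 13.88
tcp_pos: [0.6402, 0.2743, 0.2632]
eef_rot: [-130.3, 89.9, -159.7]
contact_force: [-0.1, 0.7, -0.5]
finger_gap: 0.0
```

```bash
python3 -c "
from h import *
from workcell import viewer
where();q=np.load('q.npy')
for n in('scene','top'):
  p=viewer.snapshot(n);x,y,w,h=(220,130,200,140) if n=='scene' else (60,90,260,180)
  s=4 if n=='scene' else 3
  im=cv2.resize(p['img'][y:y+h,x:x+w,::-1],None,fx=s,fy=s,interpolation=2)
  for l in (0.45,0.49,0.56):
    u=((proj(p,j2w(q,[(.055-.119*np.sin(l),0,.06+.119*np.cos(l)),(.055,0,.06)]))-[x,y]+.5)*s).astype(int)
    cv2.circle(im,tuple(map(int,u[0])),2,(0,255,255),-1)
  cv2.imwrite(f'pics/{n}10.png',im)"
```

```text
jig tcp mm [ 1.567e+02 -1.000e-01  2.632e+02] F jig [ 0.6  0.4 -0.5] gap 0.0003699324998978803 t 13.875 q [18.3 32.4 61.7 -0.  86.  47.7]
```

View pics/scene10.png

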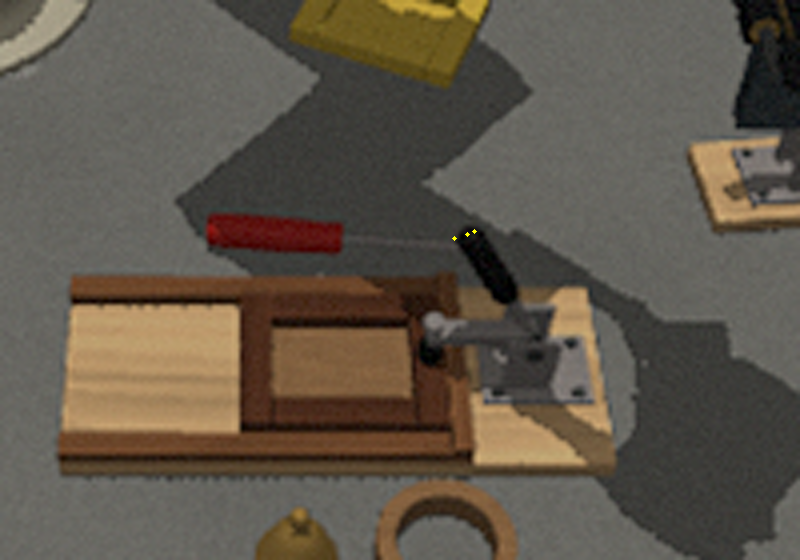

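View pics/top10.png

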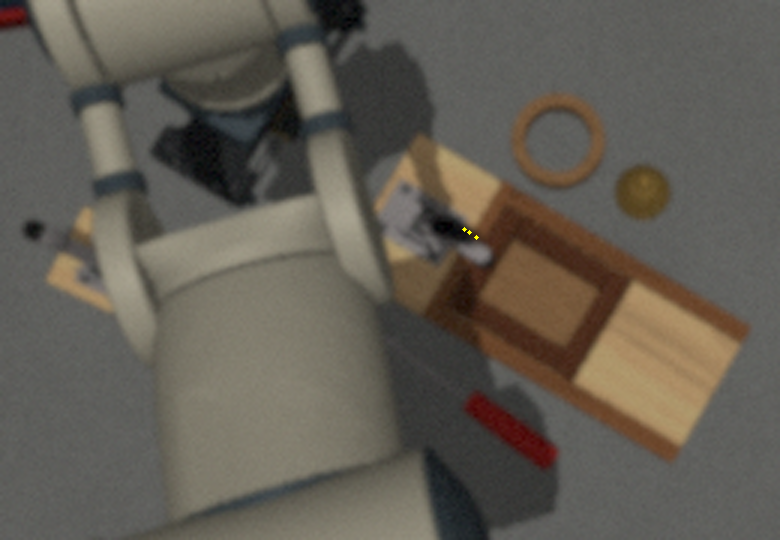

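The clamp is down, with the handle at a lean of about −0.45 rad or more and the foot on the leading rail at crop (430,350). The frame is against the stop and the bystanders are undisturbed. Handing in.

```bash
python3 -c "
from workcell import hand_in
print(hand_in())"
```

```text
the job is handed in; nothing more can be done
None
```

I pushed the frame along its channel to the stop. With it home, I pushed the jig clamp's handle past centre, where it snapped over onto the frame. I then retreated clear and handed the job in at about 14 s of the 53 s allowed.

- **Frame:** the push force jumped to about 23 N as the frame reached the stop, and the pictures show no gap. It was never lifted.
- **Clamp:** the last pictures show the foot on the leading rail. The handle end lines up with roughly 1.0–1.05 rad, but that is read from pixels good to about 2–3 mm. The clamping force could not be measured directly.
- **Everything else:** the robot read about zero contact force at the end. The spare clamp was clearly open right after the snap. The last pictures show only part of it because the arm hides the rest. The screwdriver, tape and bell look unmoved. The mug was outside the last pictures, and the arm never went near it.

No check failed or disagreed.

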